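# Push a guide bushing up an inspection gutter into the stop pocket

### The arm

A 7-joint arm with a two-finger parallel gripper is mounted at the origin on the work surface. World frame = base frame: x ahead of the robot, y to its left, z up, the work surface at z = 0. Lengths are in m, angles in rad, forces in N, time in s.
With the tool pointing down it reaches from about 0.4 to 0.85 m from the base axis. Payload 10.4 kg.
Tool frame: the origin (TCP) lies on the centre line of the jaws, within the pads' length; the fingertips stand r.tip_extent ahead of it and the grasp point (between the pads) lies 3 mm ahead of it (r.tip_extent is the distance from the TCP to the fingertips, in m); z points along the fingers, y is the direction in which the jaws open and shut (so a half turn about z gives the same grasp; the last joint's range is limited). The gripper opens to 87 mm and grips with 3 to 60 N. Pads are 19 mm wide; open, the fingers measure 117 mm over their backs; the gripper's body (75 mm by 190 mm) begins 51 mm behind the grasp point.
Start: joints at [1.31, 0.332, -0.065, 1.46, 0.022, 1.35, -0.088], TCP at [0.147, -0.607, 0.245] pointing down, gripper open.
Joint ranges: [-2.6, 2.6], [-0.5, 2.12], [-1.47, 1.34], [0.16, 2.42], [-1.27, 4.41], [0.06, 2.06], [-2.6, 2.6]. Speed limits (rad/s): [2.22, 2.22, 2.79, 2.79, 3.14, 3.14, 3.14].

### API

Orientations are given as a unit quaternion [x, y, z, w].
In Python, from bench import r gives the robot as it stands. The module is installed in compiled form; this text tells all that it offers.
- The arm moves only by the shell command python3 -m jog 'ROWS' [FORCE]. ROWS is JSON, a list of rows, each a list of 5 numbers: the shift along the tool's x, y, z in cm, then the turn about the tool's z in rad, then the closure, from 0 (fully open) to 1 (shut). A call has exactly 10 rows; each row shifts and turns the pose as measured when the row begins, along the tool's axes as they then stand; what a row does not reach is not made up. A row lasts 1/10 s, in which the tool goes at most 50 mm and 8.59 degrees, less where a joint would pass 70% of its speed; a pose out of reach is approached as far as the arm can. A call with a gripper value outside its range is refused whole. The fingers move at their own pace and stop on an object; FORCE is the grip in N (left out, the last holds). Time passes only in rows, so rows that do not move let the fingers close, or fill a call up. It gives the time, the measured TCP pose, the force and the opening at its end, in the units of the state.
- r.read_state(): the state, without advancing time (a new reading comes with each control period).
- r.camera(name): name is "scene" or "top" or "wrist"; returns a dict with "pixels" (480x640x3 uint8, red, green, blue), "fx", "fy", "cx", "cy" (pixels), "camera_from_world" (4x4, takes a point from world to camera coordinates). Camera axes: x right, y up, looking along -z (the intrinsics and any distortion apply to the point x, -y, -z); pixel columns grow to the right and rows downward; lengths in m; the calibration is good to about 2 mm. A picture is of the moment at which its call begins. There is no depth.
- r.close_job(): hands the job in, once; it reports no verdict.
The state is a dict: "time": time; "joint_positions": joint angles; "joint_vel": joint speeds; "joint_torque": joint torques, N m; "ee_pos": TCP position; "eef_rot": TCP orientation; "ft_force": force on the tool from outside, world axes, zero at the start; "torque": the same for the moment, N m; "width": finger opening in m.
Only numpy, scipy, OpenCV 4.12 (cv2) and the standard library are available. Lean on these libraries where they do the work, as an engineer would, in place of code of your own. Each camera call takes 0.05 s, during which the arm holds its last target. There are 200 camera calls.

### The job

Two round steel parts lie side by side at the bottom of the sloping twin gutter. With closed fingertips, push the plain bushing (the smooth cylinder, not the one with the deep waist) steadily up its lane, over the low rib and right up to the stop, so that it sits in the pocket there and cannot roll back when you let go. Do not lift it out of the gutter, fling it or let it run back down, leave the waisted roller resting at the bottom, and do not disturb the leader pin, the metal block and the screwdriver lying about; finish clear of everything.

Things in the scene. Friction and masses are not known exactly. Their poses are not given: they have to be found in the camera images.
- bush_center (a point): centre of the plain bushing: smooth bare-steel cylinder, 60 mm in diameter, 40 mm long, dark 40 mm bore in its flat ends, 0.35 to 0.65 kg. It lies on its side in either lane (varies), axis across the lane, and rolls or slides along it; its top is 60 mm above the lane's floor. It starts at rest at the bottom of the lane.
- roller_center (a point): centre of the waisted roller, to be left alone: bare steel, 60 mm in diameter and 40 mm long, but with an 18 mm wide waist only 34 mm in diameter between its two 11 mm rims. It lies in the other lane, beside the bushing, 90 mm from it across the lanes (50 mm free between them).
- gutter: fixed twin gutter, aluminium, 350 x 142 mm, tilted 8 degrees. Origin on the lanes' floor, midway along and between the lanes, 70 mm above the table; x points straight uphill along the lanes, y across, z square off the floor. Lanes at y = +45 and -45 mm, each 45 mm wide inside, walls 14 mm high, 4 mm thick. Oiled and slippery: a part released short of the rib rolls back down.
- foot (a point): middle, between the lanes, of the low bars that close the lanes at the bottom, at their top: each bar is 10 mm high and 10 mm thick along the lane. The parts start resting against the uphill side, centres 27 mm uphill of this point. Below the bar are 35 mm of open lane and then nothing, so there is free room for fingers downhill of the parts.
- shoe: dark steel stop shoe, clamped across both lanes at a distance up the slope that varies; it does not yield. Origin on the lanes' floor at the face of the stop plate, midway between the lanes; axes as the gutter's. The plate is 10 mm thick and 56 mm high. In each lane below it is a rib 3 mm high: a 10 degree ramp from 62 mm to 45 mm short of the stop face, then a steep drop.
- pocket (a point): on the shoe, midway between the two lanes' pockets (pockets 45 mm to either side along the gutter's y): where the centre of a part seated in a pocket lies along the lane, 32 mm short of the stop face, and 30 mm above the floor. A seated part lies on the floor between rib and stop with 2 mm of play. Pushing it over the rib takes about 4 to 10 N from the side, more if it is also pressed down.
- pin: bystander: leader pin, bare steel, standing upright on its 50 mm collar; shaft 32 mm in diameter, 120 mm tall; origin at the centre of its underside
- insert: bystander: aluminium mould insert, a block 70 x 50 x 30 mm; origin at the centre of its underside
- driver: bystander: screwdriver lying flat near the bottom end of the gutter, about 200 mm long along its x axis; origin at the middle of its underside
There are look-alikes about, which are no part of the job. Leave any brown or yellow look-alike of the part that bears bush_center alone.

How it is judged:
By the outcome, as a careful person would: the job done as asked, in the order asked, and still so for the second after the job is handed in, with the robot touching nothing.
It also fails if it takes over 38 s, if anything falls off the work surface, if the arm or the gripper's body presses on something with over 40 N, if the wrist force passes 120 N, or if a joint passes its speed limit or range.

## Working session

There is one attempt and no reset: what is moved stays moved. The work goes in short steps, Python scripts to look and compute and a shell command to move; the robot and the scene stay as the last step left them, time stands still between calls to the robot, and variables do not carry over. Pictures are saved under pics/ and viewed, about 8 in all and at most 12, crops included, and the job is handed in when it is done.

```bash
mkdir -p pics; python3 - <<'E'
from bench import r
import cv2,numpy as np,json
for n in("scene","top"):
    c=r.camera(n);cv2.imwrite(f"pics/{n}0.png",c["pixels"][:,:,::-1])
    print(n,{k:(np.round(v,4).tolist() if k!="pixels" else 0) for k,v in c.items()})
print(r.tip_extent,r.read_state())
E
```

```text
scene {'pixels': 0, 'fx': 610.398, 'fy': 610.398, 'cx': 313.2286, 'cy': 241.1902, 'camera_from_world': [[0.8636, 0.504, -0.0119, -0.4712], [-0.3126, 0.5539, 0.7717, 0.085], [0.3955, -0.6627, 0.6359, -1.7214], [0.0, 0.0, 0.0, 1.0]]}
top {'pixels': 0, 'fx': 509.1527, 'fy': 509.1527, 'cx': 313.7247, 'cy': 244.8571, 'camera_from_world': [[-0.0059, -1.0, -0.0004, -0.0006], [0.974, -0.0059, 0.2265, -0.564], [-0.2265, 0.001, 0.974, -1.0417], [0.0, 0.0, 0.0, 1.0]]}
0.022 {'time': 0.1, 'joint_positions': array([ 1.31036447,  0.33278675, -0.0647093 ,  1.46083104,  0.0216314 ,
        1.34993558, -0.08851472]), 'joint_vel': array([ 0.00032652, -0.00236456,  0.00183125, -0.00259095, -0.000725  ,
       -0.00083398,  0.0004102 ]), 'joint_torque': array([ 1.60604348e-03, -6.24548650e+01,  2.50683201e-02, -3.90715814e+01,
       -6.13572565e-02,  3.67174158e-02,  6.87718784e-05]), 'ee_pos': array([ 0.14716544, -0.60709889,  0.24385978]), 'eef_rot': array([ 9.92936466e-01,  1.18645585e-01, -1.17404759e-04, -6.21116709e-04]), 'ft_force': array([ 0.349158  , -0.92506256,  0.71366784]), 'torque': array([-0.02075556,  0.00769377, -0.03420452]), 'width': 0.08732440595800675}
```

View pics/scene0.png

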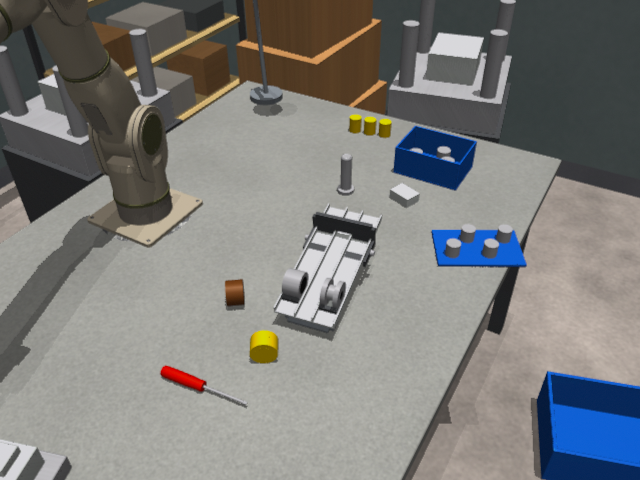

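View pics/top0.png

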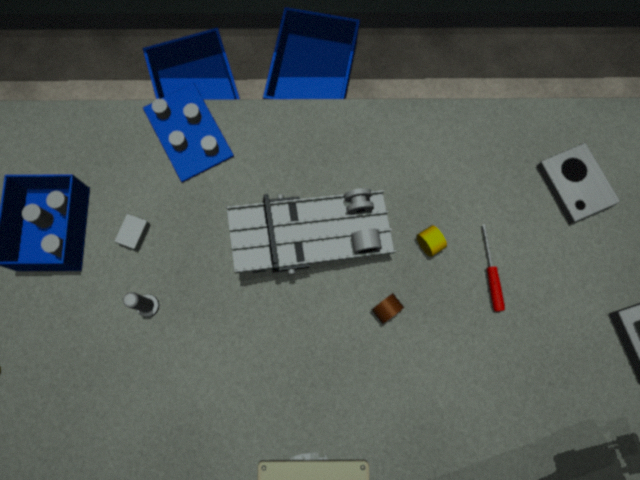

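Candidates in the top view are a plain grey cylinder (366,240), a waisted part (358,201), a yellow look-alike (432,240), a brown one (387,308), and grey pieces in the blue trays. By the description it is the one at (366,240), and I'll check that in a close crop.

```bash
python3 - <<'E'
import cv2,numpy as np
a=cv2.imread("pics/top0.png")[180:285,215:405];b=cv2.imread("pics/scene0.png")[200:335,265:390]
a=cv2.resize(a,None,fx=4,fy=4,interpolation=cv2.INTER_CUBIC)
cv2.imwrite("pics/crop_top.png",a)
E
```

```text
(no output)
```

View pics/crop_top.png

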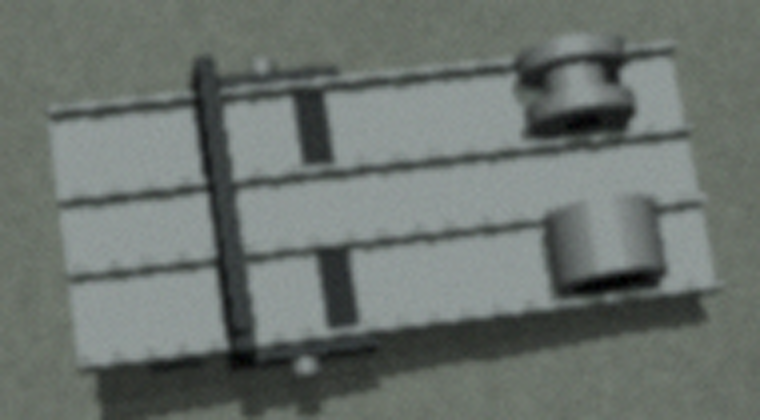

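The crop confirms it: the plain bushing is in the near lane at crop (605,245), and the waisted roller is in the far lane at (577,85). Next I fit the gutter and shoe pose from the corners and ribs.

```bash
cat > geo.py <<'E'
import numpy as np
from scipy.spatial.transform import Rotation as R
K=(509.1527,313.7247,244.8571)
def gut(p):  # p=x,y,yaw
    return R.from_euler('ZY',[p[2],-np.radians(8)]),np.array([p[0],p[1],.07])
def proj(c,P):
    M=np.array(c["camera_from_world"]);q=P@M[:3,:3].T+M[:3,3]
    return np.c_[c["fx"]*q[:,0]/-q[:,2]+c["cx"],c["fy"]*q[:,1]/q[:,2]+c["cy"]]
E
python3 - <<'E'
from geo import *
from bench import r
from scipy.optimize import least_squares
c=r.camera("top")
px=np.array([(50,105),(672,45),(716,288),(80,367),(295,92),(305,163),(322,90),(332,160),(320,250),(333,325),(347,248),(357,323)])/4+[215,180]
def pts(p):
    s=p[3]
    G=[(.175,-.071,.014),(-.175,-.071,.014),(-.175,.071,.014),(.175,.071,.014)]
    for y in(-.045,.045):
        for x,z in((-.045,.003),(-.062,0)):
            G+=[(s+x,y-.0225,z),(s+x,y+.0225,z)]
    r_,o=gut(p);return r_.apply(G)+o
f=least_squares(lambda p:(proj(c,pts(p))-px).ravel(),[.6,.05,1.57,.09],loss='soft_l1')
p=f.x;print(p.round(4));print((proj(c,pts(p))-px).round(1).tolist())
r_,o=gut(p)
np.save("p.npy",p)
for n,g in dict(bush=(-.108,.045,.03),roller=(-.108,-.045,.03),foot=(-.135,0,.01),end=(-.175,.045,0),pocket=(p[3]-.032,.045,.03)).items():
    w=r_.apply(g)+o;print(n,w.round(4),((proj(c,w[None])[0]-[215,180])*4).round(0))
print(r_.as_matrix().round(3))
E
```

```text
[0.5948 0.0018 1.7159 0.0855]
[[-1.4, -0.5], [0.7, -1.2], [1.5, -0.8], [-1.2, -0.8], [-0.3, -0.3], [0.1, 1.5], [0.4, -0.1], [0.9, 1.9], [-0.7, -0.2], [-1.0, 1.3], [0.1, -0.3], [0.7, 1.2]]
bush [ 0.5663 -0.1147  0.0847] [602. 246.]
roller [ 0.6554 -0.1016  0.0847] [573.  86.]
foot [ 0.6143 -0.1319  0.0611] [627. 171.]
end [ 0.5753 -0.1762  0.0456] [706. 246.]
pocket [0.5432 0.0435 0.1071] [304. 280.]
[[-0.143 -0.989  0.02 ]
 [ 0.98  -0.145 -0.138]
 [ 0.139  0.     0.99 ]]
```

```bash
cat >> geo.py <<'E'
def tgt(gx,tipz,gy=.045):
    "world TCP so that the closed finger's front (15 mm uphill of TCP) is at lane gx with tip height tipz"
    r_,o=gut(np.load('p.npy'));u=r_.apply([1,0,0]);h=np.r_[u[:2]/np.hypot(*u[:2]),0]
    return r_.apply([gx,gy,tipz])+o-.015*h+[0,0,.022]
def delta(r,T):
    s=r.read_state();Q=R.from_quat(s["eef_rot"]);m=Q.as_matrix()
    yaw=np.arctan2(-m[1,1],-m[0,1])
    print("t",round(s["time"],2),"pos",s["ee_pos"].round(4),"F",s["ft_force"].round(1),"w",round(s["width"],4),"turn",round(yaw-np.load('p.npy')[2],4),"tilt",m[2].round(3))
    for t in T: print("target",t.round(4),"tool cm",(100*Q.inv().apply(t-s["ee_pos"])).round(2))
E
python3 - <<'E'
from geo import *
from bench import r
a=tgt(-.158,.018)
delta(r,[a+[0,0,.12],a,tgt(-.138,.018),tgt(float(np.load('p.npy')[3])-.032-.03,.018)])
E
```

```text
t 0.15 pos [ 0.1471 -0.6072  0.244 ] F [ 0.1 -0.2 -0.1] w 0.0872 turn 0.0926 tilt [-0.    -0.001 -1.   ]
target [ 0.5754 -0.1768  0.2078] tool cm [ 51.76 -31.73   3.64]
target [ 0.5754 -0.1768  0.0878] tool cm [ 51.76 -31.72  15.64]
target [ 0.5725 -0.1572  0.0906] tool cm [ 51.94 -33.69  15.37]
target [0.5494 0.001  0.1131] tool cm [ 53.42 -49.61  13.13]
```

```bash
python3 -m jog '[[2,-1.2,0,0,1],[3.5,-2.1,0,0,1],[4,-2.5,0,0,1],[4,-2.5,0,0,1],[4,-2.5,0,0,1],[4,-2.5,0,0,1],[4,-2.5,0,0,1],[4,-2.5,0,0,1],[4,-2.5,0,0,1],[3,-1.8,0,0.09,1]]' 30; python3 - <<'E'
from geo import *
from bench import r
delta(r,[tgt(-.158,.018)+[0,0,.12]])
E
```

```text
time: 1.15
ee_pos: [0.4538, -0.2942, 0.2405]
eef_rot: [0.998, 0.067, -0.002, -0.001]
ft_force: [0.4, -0.2, 0.4]
width: 0.0151
t 1.15 pos [ 0.4538 -0.2942  0.2405] F [ 0.4 -0.2  0.4] w 0.0151 turn -0.01 tilt [-0.005 -0.003 -1.   ]
target [ 0.5754 -0.1768  0.2078] tool cm [13.64 -9.98  3.23]
```

```bash
python3 -m jog '[[3,-2.2,0.4,0,1],[3,-2.2,0.4,0,1],[3,-2.2,0.5,0,1],[2,-1.5,0.5,0,1],[1.5,-1,0.5,0,1],[1,-0.7,0.5,0,1],[0,0,0.3,0,1],[0,0,0,0,1],[0,0,0,0,1],[0,0,0,0,1]]'; python3 - <<'E'
from geo import *
from bench import r
import cv2
a=tgt(-.158,.018)
delta(r,[a+[0,0,.12],a])
c=r.camera("wrist");cv2.imwrite("pics/w1.png",c["pixels"][:,:,::-1])
E
```

```text
time: 2.15
ee_pos: [0.5795, -0.1701, 0.2064]
eef_rot: [0.998, 0.068, -0.003, -0.002]
ft_force: [0.2, 0.5, -0.1]
width: 0.0004
t 2.15 pos [ 0.5795 -0.1701  0.2064] F [ 0.2  0.5 -0.1] w 0.0004 turn -0.0084 tilt [-0.006 -0.005 -1.   ]
target [ 0.5754 -0.1768  0.2078] tool cm [-0.5   0.61 -0.14]
target [ 0.5754 -0.1768  0.0878] tool cm [-0.43  0.67 11.86]
```

View pics/w1.png

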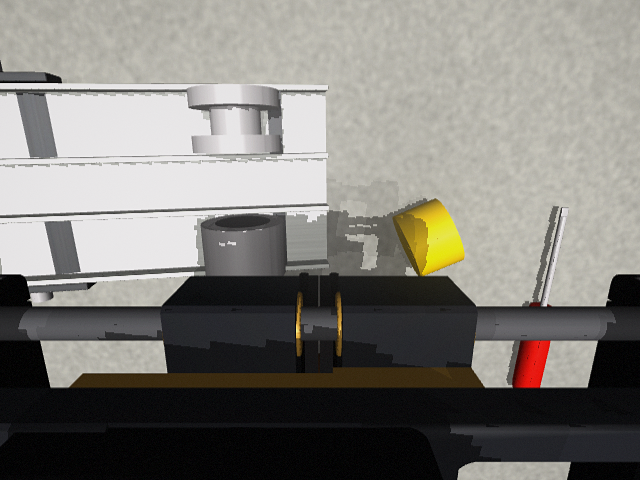

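The wrist view shows the plain bushing at (245,245), the roller at (235,120), the gutter's lower end at column 327, and the closed fingers just downhill. I'll check the fit against this nearer camera.

```bash
python3 - <<'E'
from geo import *
from bench import r
c=r.camera("wrist");p=np.load('p.npy');r_,o=gut(p)
G=[(-.175,-.071,.014),(-.175,-.0205,.014),(-.175,.0205,.014),(-.108,.025,.03),(-.108,-.065,.03),(p[3]-.045,-.0675,.003),(p[3]-.062,-.0225,0)]
print(proj(c,r_.apply(G)+o).round(0).tolist())
from scipy.optimize import least_squares
px=np.array([(327,86),(327,157),(327,210)])
M=c["camera_from_world"];print((-M[:3,:3].T@M[:3,3]).round(3))
E
python3 - <<'E'
import cv2
a=cv2.imread("pics/w1.png")[60:300,0:360];cv2.imwrite("pics/w1c.png",cv2.resize(a,None,fx=2.2,fy=2.2,interpolation=cv2.INTER_CUBIC))
E
```

```text
[[327.0, 87.0], [328.0, 157.0], [328.0, 209.0], [242.0, 222.0], [233.0, 92.0], [17.0, 92.0], [59.0, 158.0]]
[ 0.652 -0.162  0.346]
```

View pics/w1c.png

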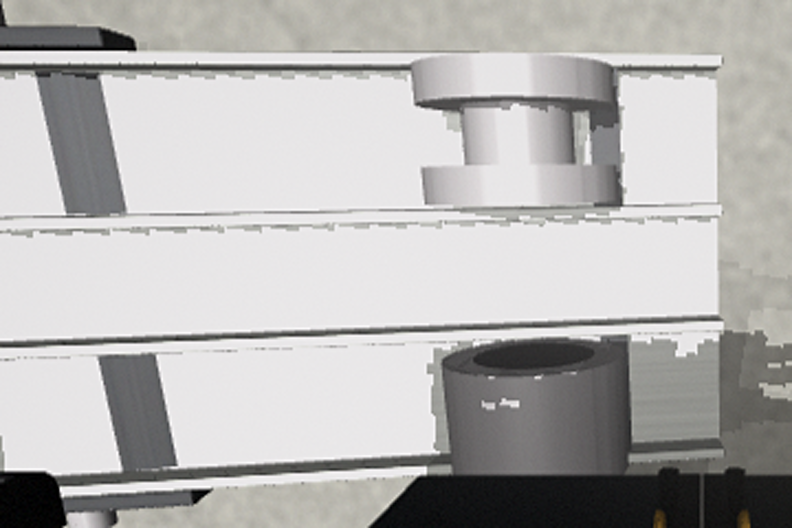

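The fit agrees with the wrist view to within 1 px, so I descend just downhill of the bushing.

```bash
python3 -m jog '[[-0.3,0.5,0,0,1],[-0.2,0.2,0.5,0,1],[0,0,1.5,0,1],[0,0,2,0,1],[0,0,2,0,1],[0,0,1.7,0,1],[0,0,1.2,0,1],[0,0,0.6,0,1],[0,0,0,0,1],[0,0,0,0,1]]'; python3 - <<'E'
from geo import *
from bench import r
delta(r,[tgt(-.158,.018),tgt(-.138,.018),tgt(float(np.load('p.npy')[3])-.062,.018)])
E
```

```text
time: 3.25
ee_pos: [0.5726, -0.1796, 0.1032]
eef_rot: [0.998, 0.067, -0.004, -0.002]
ft_force: [0.6, 0.6, 0.0]
width: 0.0004
t 3.25 pos [ 0.5726 -0.1796  0.1032] F [0.6 0.6 0. ] w 0.0004 turn -0.0109 tilt [-0.007 -0.005 -1.   ]
target [ 0.5754 -0.1768  0.0878] tool cm [ 0.32 -0.23  1.54]
target [ 0.5725 -0.1572  0.0906] tool cm [ 0.3  -2.21  1.27]
target [0.5494 0.001  0.1131] tool cm [  0.11 -18.21  -0.9 ]
```

```bash
python3 -m jog '[[0.3,0,0.7,0,1],[0,0,0.6,0,1],[0,0,0.2,0,1],[0,-0.4,0,0,1],[0,-0.5,-0.05,0,1],[0,-0.5,-0.05,0,1],[0,-0.4,-0.05,0,1],[0,-0.3,-0.05,0,1],[0,-0.2,-0.02,0,1],[0,-0.2,-0.02,0,1]]'; python3 - <<'E'
from geo import *
from bench import r
delta(r,[tgt(-.138,.018),tgt(float(np.load('p.npy')[3])-.062,.018)])
E
```

```text
time: 4.25
ee_pos: [0.5738, -0.1525, 0.0924]
eef_rot: [0.998, 0.067, -0.002, -0.001]
ft_force: [-0.4, -2.7, 1.0]
width: 0.0005
t 4.25 pos [ 0.5738 -0.1525  0.0924] F [-0.4 -2.7  1. ] w 0.0005 turn -0.0104 tilt [-0.003 -0.002 -1.   ]
target [ 0.5725 -0.1572  0.0906] tool cm [-0.19  0.46  0.18]
target [0.5494 0.001  0.1131] tool cm [ -0.37 -15.54  -2.03]
```

```bash
python3 -m jog '[[-0.05,-0.3,-0.04,0,1],[-0.05,-0.4,-0.05,0,1],[-0.05,-0.5,-0.06,0,1],[-0.02,-0.5,-0.06,0,1],[-0.02,-0.5,-0.06,0,1],[-0.02,-0.5,-0.06,0,1],[-0.02,-0.5,-0.06,0,1],[-0.02,-0.5,-0.06,0,1],[-0.02,-0.5,-0.06,0,1],[-0.02,-0.5,-0.06,0,1]]'; python3 - <<'E'
from geo import *
from bench import r
delta(r,[tgt(float(np.load('p.npy')[3])-.062,.018)])
E
```

```text
time: 5.25
ee_pos: [0.5647, -0.105, 0.0997]
eef_rot: [0.998, 0.066, -0.001, 0.001]
ft_force: [-0.3, -3.4, 1.7]
width: 0.001
t 5.25 pos [ 0.5647 -0.105   0.0997] F [-0.3 -3.4  1.7] w 0.001 turn -0.0129 tilt [-0.001  0.001 -1.   ]
target [0.5494 0.001  0.1131] tool cm [ -0.12 -10.7   -1.35]
```

```bash
python3 -m jog '[[-0.01,-0.5,-0.06,0,1],[-0.01,-0.5,-0.06,0,1],[-0.01,-0.5,-0.06,0,1],[-0.01,-0.5,-0.06,0,1],[-0.01,-0.5,-0.06,0,1],[-0.01,-0.5,-0.06,0,1],[-0.01,-0.5,-0.06,0,1],[-0.01,-0.5,-0.06,0,1],[-0.01,-0.5,-0.06,0,1],[-0.01,-0.5,-0.06,0,1]]'; python3 - <<'E'
from geo import *
from bench import r
import cv2
delta(r,[tgt(float(np.load('p.npy')[3])-.062,.018)])
a=r.camera("scene")["pixels"][190:340,250:400,::-1]
cv2.imwrite("pics/s2.png",cv2.resize(a,None,fx=4,fy=4,interpolation=cv2.INTER_CUBIC))
E
```

```text
time: 6.25
ee_pos: [0.5562, -0.051, 0.1061]
eef_rot: [0.998, 0.066, -0.001, 0.001]
ft_force: [-0.2, -2.6, 1.9]
width: 0.0006
t 6.25 pos [ 0.5562 -0.051   0.1061] F [-0.2 -2.6  1.9] w 0.0006 turn -0.0128 tilt [-0.002  0.001 -1.   ]
target [0.5494 0.001  0.1131] tool cm [ 0.01 -5.24 -0.7 ]
```

View pics/s2.png

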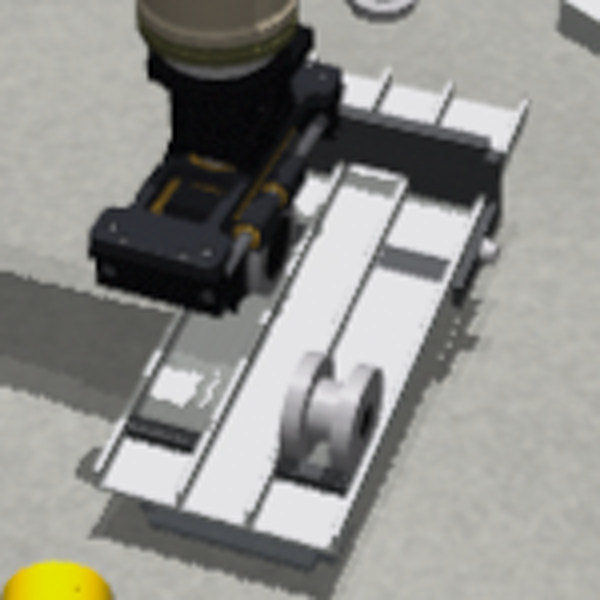

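The bushing sits in its lane at (265,265), held by the fingers, and the roller at (335,410) has not moved. I go on slowly over the rib. The gripper body should clear the plate by about 22 mm.

```bash
python3 -m jog '[[0,-0.4,-0.05,0,1],[0,-0.4,-0.05,0,1],[0,-0.4,-0.05,0,1],[0,-0.3,-0.04,0,1],[0,-0.3,-0.04,0,1],[0,-0.3,-0.04,0,1],[0,-0.3,-0.04,0,1],[0,-0.3,-0.04,0,1],[0,-0.3,-0.04,0,1],[0,-0.3,-0.04,0,1]]'; python3 - <<'E'
from geo import *
from bench import r
delta(r,[tgt(float(np.load('p.npy')[3])-.062,.018)])
E
```

```text
time: 7.3
ee_pos: [0.5518, -0.0169, 0.1113]
eef_rot: [0.998, 0.065, -0.001, 0.002]
ft_force: [0.4, -6.2, 3.9]
width: 0.0004
t 7.3 pos [ 0.5518 -0.0169  0.1113] F [ 0.4 -6.2  3.9] w 0.0004 turn -0.0141 tilt [-0.001  0.003 -1.   ]
target [0.5494 0.001  0.1131] tool cm [-0.   -1.81 -0.19]
```

```bash
python3 -m jog '[[0,-0.3,-0.03,0,1],[0,-0.3,-0.03,0,1],[0,-0.25,-0.03,0,1],[0,-0.2,-0.03,0,1],[0,-0.2,-0.02,0,1],[0,-0.2,-0.02,0,1],[0,-0.2,-0.02,0,1],[0,-0.15,-0.02,0,1],[0,-0.1,0,0,1],[0,-0.1,0,0,1]]'; python3 - <<'E'
from geo import *
from bench import r
delta(r,[tgt(float(np.load('p.npy')[3])-.062,.018)])
E
```

```text
time: 8.3
ee_pos: [0.5483, 0.0058, 0.1131]
eef_rot: [0.998, 0.066, -0.001, 0.001]
ft_force: [-0.6, -3.7, 2.9]
width: 0.0007
t 8.3 pos [0.5483 0.0058 0.1131] F [-0.6 -3.7  2.9] w 0.0007 turn -0.0132 tilt [-0.002  0.002 -1.   ]
target [0.5494 0.001  0.1131] tool cm [ 0.05  0.49 -0.  ]
```

```bash
python3 -m jog '[[0,-0.1,0,0,1],[0,-0.1,0,0,1],[0,-0.1,0,0,1],[0,-0.1,0,0,1],[0,0,0,0,1],[0,0,0,0,1],[0,0,0,0,1],[0,0,0,0,1],[0,0,0,0,1],[0,0,0,0,1]]'; python3 - <<'E'
from geo import *
from bench import r
import cv2
delta(r,[tgt(float(np.load('p.npy')[3])-.062,.018)])
a=r.camera("scene")["pixels"][190:310,270:400,::-1]
b=r.camera("wrist")["pixels"][:,:,::-1]
a=cv2.resize(a,(520,480),interpolation=cv2.INTER_CUBIC)
cv2.imwrite("pics/s3.png",cv2.resize(np.hstack([a,b]),(800,331)))
E
```

```text
time: 9.3
ee_pos: [0.5483, 0.0074, 0.1134]
eef_rot: [0.998, 0.065, -0.001, 0.003]
ft_force: [-0.3, -4.4, 1.1]
width: 0.0003
t 9.3 pos [0.5483 0.0074 0.1134] F [-0.3 -4.4  1.1] w 0.0003 turn -0.0158 tilt [-0.002  0.005 -1.   ]
target [0.5494 0.001  0.1131] tool cm [0.03 0.66 0.03]
```

View pics/s3.png

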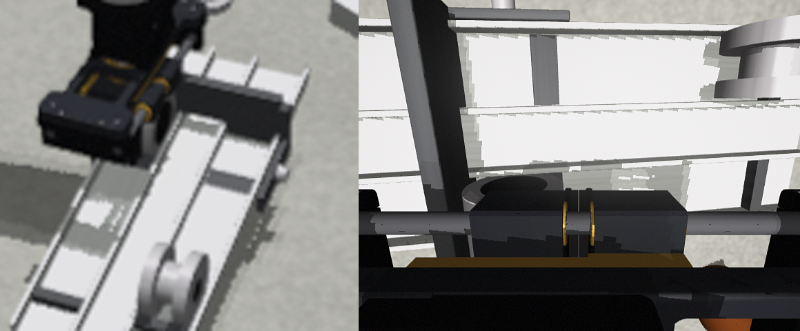

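```bash
python3 - <<'E'
from geo import *
from bench import r
import cv2
p=np.load('p.npy');r_,o=gut(p);c=r.camera("wrist")
for d in(-.045,-.040,-.034,-.031,-.030):
  print(d,proj(c,r_.apply([(p[3]+d,.025,.03),(p[3]+d+.02,.025,.03),(p[3]+d+.03,.025,.03)])+o).round(0).tolist())
a=c["pixels"][200:330,100:300,::-1]
cv2.imwrite("pics/w4.png",cv2.resize(a,None,fx=4,fy=4,interpolation=cv2.INTER_CUBIC))
E
```

```text
-0.045 [[262.0, 268.0], [214.0, 271.0], [190.0, 272.0]]
-0.04 [[250.0, 269.0], [202.0, 272.0], [178.0, 273.0]]
-0.034 [[236.0, 269.0], [188.0, 272.0], [163.0, 274.0]]
-0.031 [[229.0, 270.0], [180.0, 273.0], [155.0, 275.0]]
-0.03 [[227.0, 270.0], [178.0, 273.0], [153.0, 275.0]]
```

View pics/w4.png

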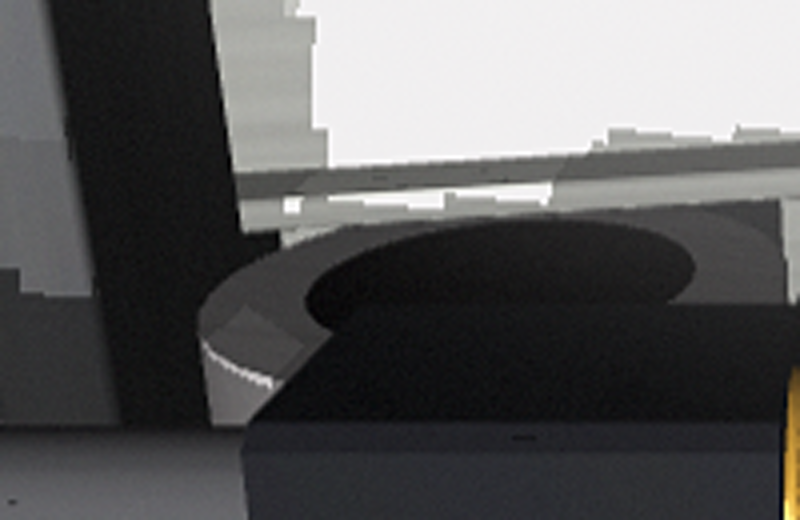

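The bore spans columns 176 to 274, centre 225. That matches a centre 30–31 mm short of the stop face, so the bushing is seated. I back off gently and check.

```bash
python3 -m jog '[[0,0.1,0,0,1],[0,0.2,0,0,1],[0,0.3,0,0,1],[0,0.5,0,0,1],[0,0.8,0,0,1],[0,1,0,0,1],[0,0.8,-0.5,0,1],[0,0.3,-1,0,1],[0,0,-2,0,1],[0,0,-2,0,1]]'; python3 -m jog '[[0,0,-3,0,1],[0,0,-3,0,1],[0,0,-3,0,1],[0,2,-1,0,1],[0,4,0,0,1],[0,4,0,0,1],[0,4,0,0,1],[0,4,0,0,1],[0,3,0,0,1],[0,1,0,0,1]]'; python3 - <<'E'
from geo import *
from bench import r
import cv2
a=r.camera("scene")["pixels"][:,:,::-1][110:420,150:520]
b=r.camera("top")["pixels"][:,:,::-1][170:290,210:410]
print(r.read_state()["joint_vel"].round(3))
a=cv2.resize(a,(444,372),interpolation=cv2.INTER_CUBIC);b=cv2.resize(b,(356,214),interpolation=cv2.INTER_CUBIC)
b=np.vstack([b,np.zeros((158,356,3),np.uint8)]);cv2.imwrite("pics/f5.png",np.hstack([a,b]))
E
```

```text
time: 10.45
ee_pos: [0.5521, -0.0351, 0.1688]
eef_rot: [0.998, 0.065, -0.003, 0.001]
ft_force: [0.5, 1.0, 0.4]
width: 0.0005
time: 11.45
ee_pos: [0.5839, -0.2591, 0.2887]
eef_rot: [0.998, 0.068, 0.004, 0.002]
ft_force: [-0.3, -0.7, -1.0]
width: 0.0005
[-0.033 -0.021 -0.043  0.035 -0.017 -0.005 -0.024]
```

View pics/f5.png

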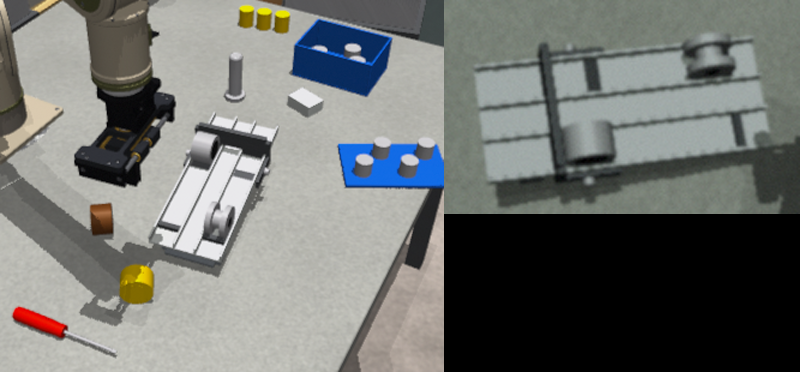

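The bushing sits against the stop (right panel, about (588,142)). The roller rests at the bottom at (708,57), the bystanders have not moved, and the arm is clear. I hand in.

```bash
python3 -m jog '[[0,0,0,0,1],[0,0,0,0,1],[0,0,0,0,1],[0,0,0,0,1],[0,0,0,0,1],[0,0,0,0,1],[0,0,0,0,1],[0,0,0,0,1],[0,0,0,0,1],[0,0,0,0,1]]'; python3 - <<'E'
from bench import r
r.close_job()
E
```

```text
time: 12.55
ee_pos: [0.5854, -0.2491, 0.2903]
eef_rot: [0.997, 0.073, 0.005, 0.001]
ft_force: [-0.1, -0.3, 0.3]
width: 0.0005
the job is handed in; nothing more can be done
```

The plain bushing is in its pocket against the stop, and I handed the job in at about 12.6 s. I pushed it up the near lane and over the rib with closed fingertips; force readings between moves were highest on the rib, at about 6–7 N.

- **Bushing:** before I let go, the wrist view put its centre about 30–31 mm short of the stop face, which is in the pocket. It was still there in the scene and top views after I backed off.
- **Other parts:** in the final pictures the waisted roller is still at the bottom, and the pin, block, screwdriver and look-alikes look untouched. I judged this by eye and did not measure it.
- **Arm:** it finished clear of everything, with wrist force near zero.
- **Disagreement:** the fingers travelled about 6–7 mm further than I had worked out before the bushing stopped. The likely cause is fingertips thinner than the 15 mm I assumed; I trusted the wrist view instead.

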